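# Coating check on three sides of a manifold block, then into the kit drawer

## Task

Check the coating of the blue manifold block on the bench gauge: pick the block up and press its three plain sides, one after the other in the order of their punch dots (one, two, three dots), squarely against the gauge's spring nose with the middle of the side's lower half, each time pushing the nose gently all the way in and keeping it there for a second so that the reading is stored. Then set the block down gently, upright, in the open kit drawer and push the drawer shut until it clicks fully home. Leave everything else on the bench where it is.

Things in the scene. Friction and masses are not known exactly. Their poses are not given: they have to be found in the camera images.
- manifold: Blue coated metal block, 40 x 40 x 70 mm tall, upright, 0.3 kg. Origin: centre of its underside; z up. A brass nipple (18 mm thick) sticks 20 mm out of its +x side, 20 mm above the underside. The other sides are plain, with white punch dots 60 mm up: one dot on +y, two on -x, three on -y. Grip either pair of facing sides, in the upper half.
- side_one (a point): Middle of the lower half of the block's one-dot (+y) side, on the surface, 20 mm above the underside; axes as the block's.
- side_two (a point): The same point of the two-dot (-x) side.
- side_three (a point): The same point of the three-dot (-y) side.
- gauge: Coating gauge, fixed: grey foot (130 x 96 mm), steel post, dark probe barrel (31 mm thick) leaning up towards the robot, orange read-out unit behind, 95 mm high. Origin on the bench, straight below the resting tip of the nose, which is 165 mm up; at yaw 0 the nose points to -x and the foot reaches from 20 to 150 mm behind the origin.
- probe_tip (a point): Centre of the flat end of the gauge's steel nose (16 mm thick; it stands 28 mm out of a 25 mm collar, the barrel begins 38 mm behind the tip). Moves with the nose. z axis: out of the nose, 30 degrees above level; y axis: level; x axis: upward, 30 degrees from vertical, leaning to the barrel's side.
- nose (a joint): Travel of the spring nose: 0 standing out, 0.008 m pushed fully in; it takes about 2 N to start and 7 N to push fully in, then it meets a hard stop.
- cabinet: Small grey steel cabinet, fixed, 205 mm deep (x), 160 mm wide, 112 mm tall, with one drawer that slides out to the cabinet's -x. Origin: centre of its underside.
- drawer (a joint): Opening of the drawer: 0 fully home, up to 0.165 m out. It slides easily (about 1 N); from 14 mm to 6 mm a sprung roller catch resists with about 6 N, and past 6 mm it snaps home. Let go before that, it rolls back out to 14 mm.
- drawer_floor (a point): Middle of the drawer's tray floor (inside y -67 to 67 mm, x -92 to 89 mm), 30 mm above the bench; x points into the cabinet, z up. Tray walls are 30 mm high, the red front panel 80 mm above the floor. Only the part that is pulled out is open above; inside the cabinet there are 77 mm above the floor.
- drawer_handle (a point): Middle of the drawer's bar handle (84 mm long, level), 35 mm in front of the front panel and 72 mm above the bench.
- pliers: Bystander: red-handled pliers lying on the bench, 190 mm long.
- screwdriver_red: Bystander: red screwdriver lying by the bench's front edge, 249 mm long, 28 mm thick.
- notebook: Bystander: closed blue notebook, 210 x 152 x 14 mm, a pen on it.
- tape_black: Bystander: roll of black tape lying on the cabinet, 62 mm wide, 19 mm high.
- box_flints: Bystander: small red cardboard box, 46 x 60 x 30 mm.
There are look-alikes about, which are no part of the job. Of the things that look like the manifold, take the one that is nearest to the robot's base at the start.

How it is judged:
By the outcome, as a careful person would: the job done as asked, in the order asked, and still so for the second after the job is handed in, with the robot touching nothing.
It also fails if it takes over 67 s, if anything falls off the work surface, if the arm or the gripper's body presses on something with over 40 N, if the wrist force passes 120 N, or if a joint passes its speed limit or range.

## Robot

A 6-joint arm with a two-finger parallel gripper is mounted at the origin on a cart in front of the work surface, level with it; the furniture and walls round the work are solid. World frame = base frame: x ahead of the robot, y to its left, z up, the work surface at z = 0. Lengths are in mm, angles in rad, forces in N, time in s.
With the tool pointing down it reaches from about 350 to 875 mm from the base axis. Payload 4.2 kg.
Tool frame: the origin (TCP) lies at the very end of the fingers, on their centre line; the grasp point (between the pads) lies 19 mm behind it; z points along the fingers, y is the line along which they close (so a half turn about z gives the same grasp; the last joint's range is limited). The gripper opens to 85 mm and grips with 20 to 120 N. Pads are 22 mm wide; open, the fingers measure 114 mm over their backs; the gripper's body (76 mm by 85 mm) begins 54 mm behind the grasp point. The pads swing forward as they close: fully open they stand 13 mm farther back than shut.
Start: joints at [-0.851, 0.385, 0.008, 0, -1.194, -0.259], TCP at [277.927, -559.782, 231.312] pointing down, gripper open.
Joint ranges: [-3.14, 3.14], [-1.21, 2.06], [-1.07, 1.41], [-3.16, 2.05], [-2.99, -0.16], [-3.1, 3.1]. Speed limits (rad/s): [2.79, 2.79, 3.14, 3.14, 3.14, 3.14].

## Interface

Orientations are given as a unit quaternion [x, y, z, w].
In Python, from bench import monitor, get_image, camera_info, job_done gives the robot as it stands.
- The arm moves only by the tool send_rows, never from a script. Its argument "series" is a list of rows, each a list of 3 entries, a list of its own where there are three numbers: the shift along the tool's x, y, z in mm, then the turn, a rotation vector about the tool's x, y, z in rad, then the finger opening in mm, from 0 to 85.4. A call has 1 to 8 rows; each row shifts and turns the commanded pose from where the row before left it, along the tool's axes as they then stand; what a row does not reach is not made up. A row lasts 1/10 s, in which the tool goes at most 50 mm and 8.59 degrees, less where a joint would pass 70% of its speed; a pose out of reach is approached as far as the arm can. A call with a gripper value outside its range is refused whole. The fingers move at their own pace and stop on an object; the grip force is fixed at half the most. Time passes only in rows, so rows that do not move let the fingers close. It gives the time, the measured TCP pose, the force, the opening and the grip force at its end, in the units of the state.
- monitor.read_state(): the state, without advancing time (a new reading comes with each control period).
- get_image(name): name is "side" or "top" or "wrist"; returns the picture (420x560x3 uint8, red, green, blue); there is no depth.
- camera_info(name): a dict with "intrinsics" (3x3 intrinsics, pixels), "R" (3x3) and "t" (3): a world point X has camera coordinates R X + t. Camera axes: x right, y down, z forward; pixel columns grow to the right and rows downward; lengths in mm; the calibration is good to about 2 mm. A picture is of the moment at which its call begins: read the wrist's pose just before it. camera_info takes no time and is no camera call; for the wrist camera it gives the pose at the moment of the call.
- job_done(): hands the job in; it is judged then, once.
The state is a dict: "clock": time; "joints": joint angles; "joint_vel": joint speeds; "joint_efforts": joint torques, N m; "position": TCP position; "ee_rot": TCP orientation; "contact_force": force on the tool from outside, world axes, zero at the start; "wrist_torque": the same for the moment, N m; "gripper_width": finger opening in mm; "grasp_force": force on a finger pad.
Only numpy, scipy, OpenCV 4.12 (cv2) and the standard library are available. Lean on these libraries where they do the work, as an engineer would, in place of code of your own. Each camera call takes 0.05 s, during which the arm holds its last target. There are 200 camera calls.

## Working session

There is one attempt and no reset: what is moved stays moved. The work goes in short steps, Python scripts to look and compute and a tool call to move; the robot and the scene stay as the last step left them, time stands still between calls to the robot, and variables do not carry over. Pictures are saved under pics/ and viewed, at most 10 in all, crops included, and the job is handed in when it is done.

Besides the shell and the picture viewer there is one more tool, called after "Request:" as name(argument=value, ...) on one line, values as JSON. send_rows: Moves the arm, as the interface text tells. Its arguments: {"type":"object","properties":{"series":{"type":"array"}},"required":["series"]}

```bash
mkdir -p pics; ls; python3 - <<'E'
from bench import monitor,get_image,camera_info
import cv2
for n in ["side","top"]:
    cv2.imwrite(f"pics/{n}0.png",get_image(n)[:,:,::-1])
    c=camera_info(n);print(n,c)
s=monitor.read_state();print(s)
E
```

```text
pics
side {'intrinsics': array([[544.65279627,   0.        , 285.90608625],
       [  0.        , 544.65279627, 205.13102308],
       [  0.        ,   0.        ,   1.        ]]), 'R': array([[-0.99865363, -0.04496043, -0.02587447],
       [ 0.00808796,  0.35774019, -0.93378613],
       [ 0.05123977, -0.93273818, -0.3568949 ]]), 't': array([ 522.75685714,  107.68794841, 1658.12065182])}
top {'intrinsics': array([[417.45522626,   0.        , 281.76185866],
       [  0.        , 417.45522626, 212.44101473],
       [  0.        ,   0.        ,   1.        ]]), 'R': array([[-0.01347043, -0.99990188,  0.00384376],
       [-0.98770601,  0.01270719, -0.15580555],
       [ 0.15574142, -0.00589527, -0.98778027]]), 't': array([  12.75650018,  547.9043843 , 1235.03049691])}
{'clock': 0.1, 'joints': array([-8.51450692e-01,  3.85479032e-01,  6.77858875e-03, -3.78445137e-04,
       -1.19400114e+00, -2.58613568e-01]), 'joint_vel': array([-0.00060185, -0.00327233,  0.00419321,  0.00185293,  0.0001604 ,
        0.00021772]), 'joint_efforts': array([-2.64615182e-04, -3.93320239e+01,  1.88929456e+01,  4.19794500e+00,
       -2.58475760e-03,  1.07626317e-05]), 'position': array([ 277.66343729, -559.36880562,  230.34604254]), 'ee_rot': array([-2.28265848e-01,  9.73598359e-01,  9.23609655e-04, -2.92203455e-04]), 'contact_force': array([-0.42734049, -0.19051697,  0.00985365]), 'wrist_torque': array([0.05453359, 0.0021886 , 0.02699944]), 'grasp_force': 0.0, 'gripper_width': 85.32911671644645}
```

View pics/top0.png

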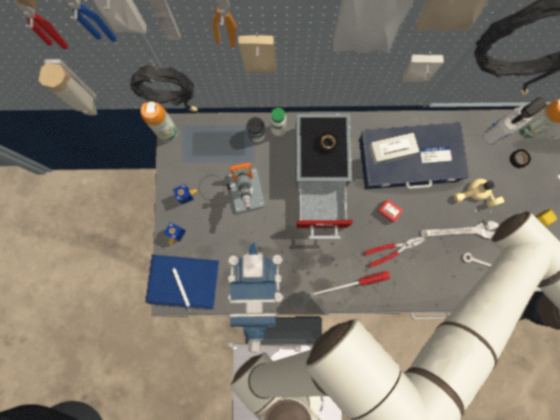

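View pics/side0.png

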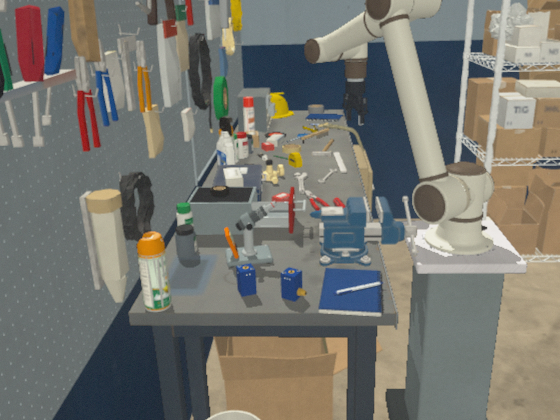

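The top view shows two blue blocks, at about (184,193) and (173,233). The gauge is at (245,185), and the open drawer's red front is at (324,223). I'll enlarge these areas.

```bash
python3 - <<'E'
import cv2
a=cv2.imread("pics/top0.png")[140:255,150:300]; cv2.imwrite("pics/topc.png",cv2.resize(a,None,fx=5.2,fy=5.2,interpolation=cv2.INTER_CUBIC))
a=cv2.imread("pics/side0.png")[180:310,180:330]; cv2.imwrite("pics/sidec.png",cv2.resize(a,None,fx=4.6,fy=4.6,interpolation=cv2.INTER_CUBIC))
E
```

```text
(no output)
```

View pics/topc.png

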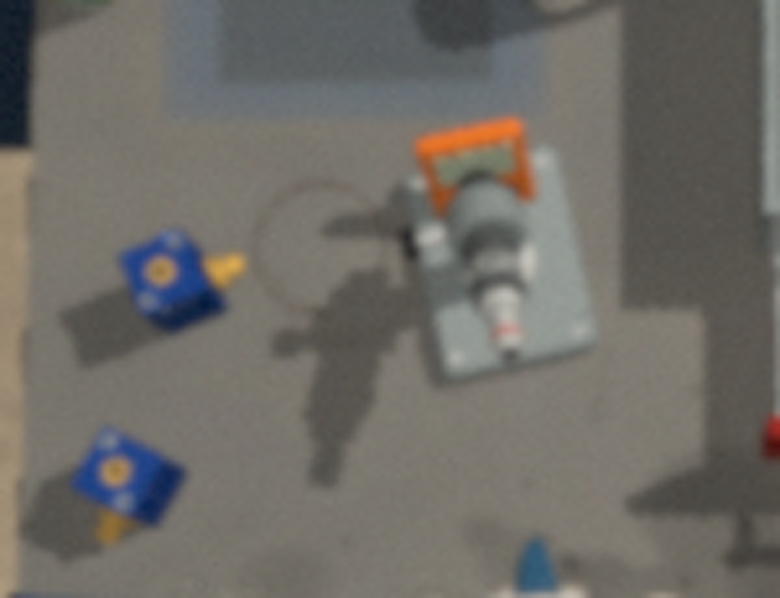

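View pics/sidec.png

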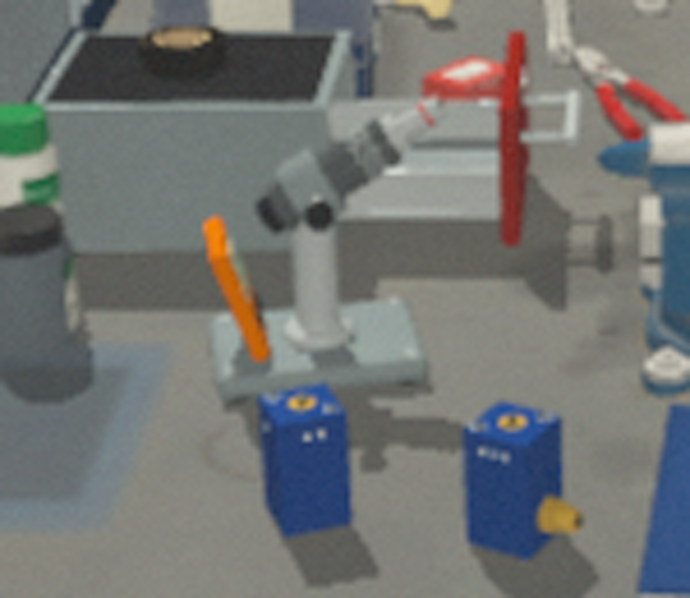

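```bash
cat > h.py <<'E'
import numpy as np
from scipy.optimize import least_squares
from scipy.spatial.transform import Rotation as Ro
from bench import monitor,get_image,camera_info
def proj(c,X):
    X=np.atleast_2d(X)@c["R"].T+c["t"]; p=X@c["intrinsics"].T; return p[:,:2]/p[:,2:]
def onplane(c,px,z):
    d=c["R"].T@np.linalg.solve(c["intrinsics"],[px[0],px[1],1]); o=-c["R"].T@c["t"]; return o+d*(z-o[2])/d[2]
def tri(obs):
    A=[];b=[]
    for c,px in obs:
        d=c["R"].T@np.linalg.solve(c["intrinsics"],[px[0],px[1],1]);d/=np.linalg.norm(d); o=-c["R"].T@c["t"]
        P=np.eye(3)-np.outer(d,d);A.append(P);b.append(P@o)
    r=np.linalg.lstsq(np.vstack(A),np.hstack(b),rcond=None); return r[0],np.sqrt(r[1])
def fit(model,obs,x0):
    # model: local points; pose x,y,yaw
    f=lambda q:np.concatenate([(proj(c,(Ro.from_euler('z',q[2]).apply(np.array(L,float))+[q[0],q[1],0]))-px).ravel() for c,L,px in obs])
    r=least_squares(f,x0,loss='soft_l1'); return r.x,np.round(f(r.x).reshape(-1,2),1)
E
python3 - <<'E'
from h import *
T,S=camera_info("top"),camera_info("side")
tc=lambda p:(np.array(p)+.5)/5.2-.5+[150,140]
sc=lambda p:(np.array(p)+.5)/4.6-.5+[180,180]
np.set_printoptions(suppress=True,precision=2)
# block: nipple at side right; corners local
c=20
# top view: T1 up(+x world), T2 left(+y), T3 down, T4 right ; yaw~153deg
import itertools
L={'pp':(c,c,70),'pm':(c,-c,70),'mp':(-c,c,70),'mm':(-c,-c,70)}
# left/down edge is nipple(+x) side; left/up edge = -y side
tl=[L['mm'],L['pm'],L['pp'],L['mp'],(0,0,70)]; tp=tc([(108,428),(72,487),(125,513),(158,453),(115,470)])
sl=[L['mp'],L['mm'],L['pm'],L['pp'],(0,0,70),(-c,-c,0),(c,-c,0),(40,0,20)]; sp=sc([(505,403),(465,430),(527,447),(560,412),(513,421),(468,537),(527,557),(580,520)])
for o in ([(T,tl,tp)],[(S,sl,sp)],[(T,tl,tp),(S,sl,sp)]):
    q,r=fit(None,o,[350,250,2.67]); print(q,np.degrees(q[2])); print(r.tolist())
print("other",onplane(T,tc((160,270)),70), "mine",onplane(T,tc((115,470)),70))
print("tip",tri([(T,tc((509,352))),(S,sc((436,103)))]))
fc=[onplane(T,tc(p),14) for p in [(445,381),(594,347),(548,150)]]; print(fc)
for p in [(297,224),(351,225)]: print("panel",onplane(T,p,110))
for p in [(310,237),(340,237)]: print("handle",onplane(T,p,72))
for p in [(298,115),(350,115),(350,178),(298,178)]: print("cab",onplane(T,p,112))
c=camera_info("wrist");s=monitor.read_state();R=Ro.from_quat(s["ee_rot"]).as_matrix()
print("wristcam in tool: pos",R.T@(-c["R"].T@c["t"]-s["position"]),"axes",c["R"]@R, c["intrinsics"])
E
```

```text
[495.14 333.3    2.66] 152.45471102299138
[[-1.2, -0.9], [-0.8, -0.3], [0.8, 0.8], [1.0, 0.3], [0.1, 0.0]]
[ 493.23  327.98 -393.22] -22529.836980486933
[[-0.5, -1.3], [-0.4, -0.6], [-0.1, -0.5], [1.1, 0.4], [0.3, -0.1], [-0.3, 0.8], [0.4, 0.6], [-0.1, 0.1]]
[ 493.87  331.12 -192.13] -11008.25091733245
[[-0.3, -0.5], [-0.1, 0.0], [1.4, 1.2], [1.7, 0.9], [0.8, 0.4], [-1.1, -0.6], [-0.7, 0.1], [-0.1, 0.1], [0.7, 0.9], [-0.0, 0.5], [-0.5, 1.6], [0.5, 1.2], [-0.2, 0.5]]
other [611.58 310.69  70.  ] mine [495.18 333.55  70.  ]
tip (array([545.5 , 100.83, 167.87]), array([2.15]))
[array([553.12, 151.18,  14.  ]), array([572.73,  61.38,  14.  ]), array([695.47,  88.71,  14.  ])]
panel [503.11 -37.59 110.  ]
panel [ 498.18 -193.43  110.  ]
handle [468.68 -76.99  72.  ]
handle [ 467.51 -165.95   72.  ]
cab [832.89 -46.83 112.  ]
cab [ 831.03 -203.18  112.  ]
cab [ 636.84 -195.61  112.  ]
cab [638.75 -43.04 112.  ]
wristcam in tool: pos [  73.24    0.52 -142.95] axes [[-0.    1.   -0.  ]
 [-0.96 -0.   -0.29]
 [-0.29  0.    0.96]] [[332.13   0.   282.72]
 [  0.   332.13 213.48]
 [  0.     0.     1.  ]]
```

```bash
cat >> h.py <<'E'
def down(az): # tool down, tool x at azimuth az deg
    a=np.radians(az);x=np.array([np.cos(a),np.sin(a),0]);z=np.array([0,0,-1.]);return np.column_stack([x,np.cross(z,x),z])
def plan(P,R,n,p0=None,R0=None):
    s=monitor.read_state()
    p0=s["position"] if p0 is None else np.array(p0,float); R0=Ro.from_quat(s["ee_rot"]).as_matrix() if R0 is None else R0
    r=Ro.from_matrix(R0.T@R).as_rotvec()/n; M=sum(Ro.from_rotvec(r*k).as_matrix() for k in range(n))
    t=np.linalg.solve(M,R0.T@(np.array(P,float)-p0))
    print(n,"x",np.round(t,1).tolist(),np.round(r,3).tolist(),"|t|",round(np.linalg.norm(t),1)); return t,r
def st():
    s=monitor.read_state();R=Ro.from_quat(s["ee_rot"]).as_matrix()
    print("t",round(s["clock"],2),"p",np.round(s["position"],1),"x",np.round(R[:,0],3),"z",np.round(R[:,2],3),"F",np.round(s["contact_force"],1),"w",round(s["gripper_width"],1),"g",round(s["grasp_force"],1),"j",np.round(s["joints"],2))
E
python3 -c "
from h import *
plan([430,60,270],down(241.5),14)"
```

```text
14 x [-38.6, 25.5, -2.8] [0.0, 0.0, -0.044] |t| 46.4
```

Request:
send_rows(series=[[[-38.6, 25.5, -2.8], [0, 0, -0.044], 85], [[-38.6, 25.5, -2.8], [0, 0, -0.044], 85], [[-38.6, 25.5, -2.8], [0, 0, -0.044], 85], [[-38.6, 25.5, -2.8], [0, 0, -0.044], 85], [[-38.6, 25.5, -2.8], [0, 0, -0.044], 85], [[-38.6, 25.5, -2.8], [0, 0, -0.044], 85], [[-38.6, 25.5, -2.8], [0, 0, -0.044], 85]])

```text
clock: 0.8
position: [402.0, -260.1, 250.7]
ee_rot: [-0.376, 0.927, 0.0, -0.0]
contact_force: [0.6, 0.2, -0.5]
gripper_width: 85.1
grasp_force: 0.0
```

Request:
send_rows(series=[[[-38.6, 25.5, -2.8], [0, 0, -0.044], 85], [[-38.6, 25.5, -2.8], [0, 0, -0.044], 85], [[-38.6, 25.5, -2.8], [0, 0, -0.044], 85], [[-38.6, 25.5, -2.8], [0, 0, -0.044], 85], [[-38.6, 25.5, -2.8], [0, 0, -0.044], 85], [[-38.6, 25.5, -2.8], [0, 0, -0.044], 85], [[-38.6, 25.5, -2.8], [0, 0, -0.044], 85], [[0, 0, 0], [0, 0, 0], 85]])

```text
clock: 1.6
position: [429.5, 63.7, 270.7]
ee_rot: [-0.516, 0.857, 0.0, 0.001]
contact_force: [0.6, 0.5, -0.0]
gripper_width: 84.9
grasp_force: 0.0
```

```bash
python3 - <<'E'
from h import *
import cv2,pickle
st()
c=camera_info("wrist"); im=get_image("wrist"); pickle.dump(c,open("w1.pkl","wb"))
cv2.imwrite("pics/w1.png",im[:,:,::-1])
plan([494,332,130],down(241.5),8)
print(proj(c,[[545,101,165],[494,332,70]]))
E
```

```text
t 1.6 p [429.5  63.7 270.7] x [-0.467 -0.884 -0.001] z [ 0.001  0.001 -1.   ] F [ 0.6  0.5 -0. ] w 84.9 g 0.0 j [ 0.52  0.02 -0.36 -0.   -1.19 -1.01]
8 x [-33.6, 8.8, 17.5] [0.0, 0.0, 0.001] |t| 38.9
[[183.31406316 308.86689046]
 [335.73855033 389.57865967]]
```

View pics/w1.png

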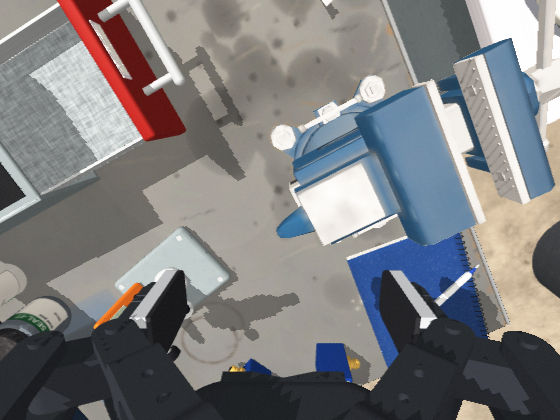

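The drawer's red front panel is at the upper left (115,65), with the handle bar running from about (138,5) to (182,82). A finger hides the gauge nose, so I'll go to a spot where both the gauge and the block are in view.

```bash
python3 -c "
from h import *
plan([510,240,310],down(241.5),5)"
```

```text
5 x [-39.0, 2.6, -7.9] [0.0, 0.0, 0.002] |t| 39.9
```

Request:
send_rows(series=[[[-39, 2.6, -7.9], [0, 0, 0.002], 85], [[-39, 2.6, -7.9], [0, 0, 0.002], 85], [[-39, 2.6, -7.9], [0, 0, 0.002], 85], [[-39, 2.6, -7.9], [0, 0, 0.002], 85], [[-39, 2.6, -7.9], [0, 0, 0.002], 85], [[0, 0, 0], [0, 0, 0], 85], [[0, 0, 0], [0, 0, 0], 85]])

```text
clock: 2.35
position: [511.5, 236.3, 308.9]
ee_rot: [-0.508, 0.861, -0.0, -0.001]
contact_force: [-0.1, -0.5, 0.2]
gripper_width: 85.1
grasp_force: 0.0
```

```bash
python3 - <<'E'
from h import *
import cv2,pickle
st()
c=camera_info("wrist"); im=get_image("wrist"); pickle.dump(c,open("w2.pkl","wb"))
cv2.imwrite("pics/w2.png",im[:,:,::-1])
a=cv2.resize(im[:,:,::-1],None,fx=1.42,fy=1.42,interpolation=cv2.INTER_CUBIC);cv2.imwrite("pics/w2b.png",a)
print(proj(c,[[545,101,165],[494,332,70]]))
E
```

```text
t 2.35 p [511.5 236.3 308.9] x [-0.484 -0.875  0.002] z [-0.002 -0.001 -1.   ] F [-0.1 -0.5  0.2] w 85.1 g 0.0 j [ 0.72  0.24 -0.01 -0.   -1.33 -1.23]
[[163.27063472  76.35456344]
 [332.05109438 239.99356415]]
```

View pics/w2b.png

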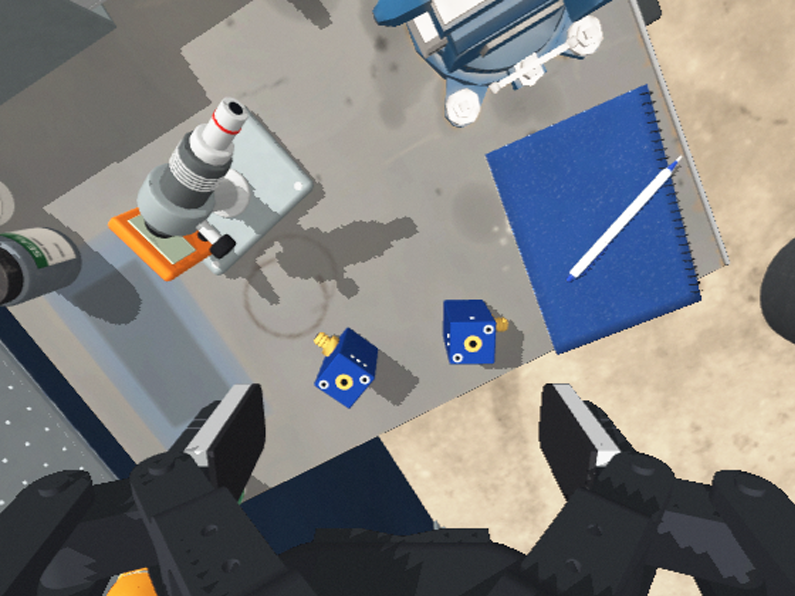

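Nose tip at (233,105) in the enlarged picture and the target block's top centre at (473,344). Both agree with the first estimates.

```bash
python3 - <<'E'
from h import *
import pickle
np.set_printoptions(suppress=True,precision=2)
c=pickle.load(open("w2.pkl","rb"));T,S=camera_info("top"),camera_info("side")
w=lambda p:(np.array(p)+.5)/1.42-.5
tc=lambda p:(np.array(p)+.5)/5.2-.5+[150,140]
sc=lambda p:(np.array(p)+.5)/4.6-.5+[180,180]
print("block",onplane(c,w((473,344)),70))
e=onplane(c,w((495,363)),70)-onplane(c,w((449,364)),70);print(np.linalg.norm(e),np.degrees(np.arctan2(e[1],e[0])))
print("tip165",onplane(c,w((234,105)),165),tri([(c,w((234,105))),(T,tc((509,352))),(S,sc((436,103)))]))
F=[onplane(c,w(p),14) for p in [(250,113),(313,187),(218,275)]];print(F)
d=F[2]-F[1];print(np.linalg.norm(d),np.degrees(np.arctan2(d[1],d[0]))); d=F[1]-F[0];print(np.linalg.norm(d),np.degrees(np.arctan2(d[1],d[0]))-90)
c1=pickle.load(open("w1.pkl","rb"))
for p in [(138,5),(182,82)]: print("handle",onplane(c1,p,72))
print("panel bottom-right top corner", onplane(c1,(149,139),110),onplane(c1,(185,129),110),onplane(c1,(62,0),110))
plan([495,332,100],down(241.5),7)
E
```

```text
block [494.28 335.03  70.  ]
40.40985855752058 152.25750313548585
tip165 [542.95  99.96 165.  ] (array([544.49, 100.67, 167.56]), array([3.35]))
[array([569.75,  73.62,  14.  ]), array([555.25, 152.78,  14.  ]), array([677.5 , 177.94,  14.  ])]
124.81722322667564 11.631526631332346
80.4768714139441 10.377156052589257
handle [ 466.19 -144.52   72.  ]
handle [466.55 -71.27  72.  ]
panel bottom-right top corner [510.6  -37.21 110.  ] [477.47 -29.44 110.  ] [ 509.86 -159.88  110.  ]
7 x [-11.0, 8.6, 29.9] [0.0, -0.0, -0.001] |t| 33.0
```

```bash
python3 -c "
from h import *
plan([494.3,333.5,110],down(242),6)"
```

```text
6 x [-13.0, 10.2, 33.2] [0.0, -0.0, -0.003] |t| 37.1
```

Request:
send_rows(series=[[[-13, 10.2, 33.2], [0, 0, -0.003], 85], [[-13, 10.2, 33.2], [0, 0, -0.003], 85], [[-13, 10.2, 33.2], [0, 0, -0.003], 85], [[-13, 10.2, 33.2], [0, 0, -0.003], 85], [[-13, 10.2, 33.2], [0, 0, -0.003], 85], [[-13, 10.2, 33.2], [0, 0, -0.003], 85], [[0, 0, 0], [0, 0, 0], 85], [[0, 0, 0], [0, 0, 0], 85]])

```text
clock: 3.2
position: [494.7, 333.3, 110.9]
ee_rot: [-0.516, 0.857, -0.0, -0.001]
contact_force: [0.2, 1.0, 1.3]
gripper_width: 85.3
grasp_force: 0.0
```

```bash
python3 - <<'E'
from h import *
st()
plan([494.3,333.5,35],down(242),5)
E
```

```text
t 3.2 p [494.7 333.3 110.9] x [-0.468 -0.884  0.001] z [-0.    -0.001 -1.   ] F [0.2 1.  1.3] w 85.3 g 0.0 j [ 0.86  0.45 -0.22  0.   -0.9  -1.35]
5 x [-0.0, 0.1, 15.2] [-0.0, -0.0, 0.0] |t| 15.2
```

Request:
send_rows(series=[[[0, 0, 15.2], [0, 0, 0], 85], [[0, 0, 15.2], [0, 0, 0], 85], [[0, 0, 15.2], [0, 0, 0], 85], [[0, 0, 15.2], [0, 0, 0], 85], [[0, 0, 15.2], [0, 0, 0], 85], [[0, 0, 0], [0, 0, 0], 85], [[0, 0, 0], [0, 0, 0], 30], [[0, 0, 0], [0, 0, 0], 30]])

```text
clock: 4.0
position: [495.7, 335.1, 36.8]
ee_rot: [-0.516, 0.857, 0.0, 0.002]
contact_force: [1.0, -0.3, -1.0]
gripper_width: 58.5
grasp_force: 0.0
```

Request:
send_rows(series=[[[0, 0, 0], [0, 0, 0], 30], [[0, 0, 0], [0, 0, 0], 30], [[0, 0, 0], [0, 0, 0], 30], [[0, 0, 0], [0, 0, 0], 30]])

```text
clock: 4.4
position: [495.4, 335.3, 36.3]
ee_rot: [-0.516, 0.856, 0.0, 0.001]
contact_force: [-0.6, -0.5, 6.5]
gripper_width: 39.4
grasp_force: 61.5
```

```bash
cat >> h.py <<'E'
G=dict(tip=np.array([543.8,100.5,165.]),az=12.,h=16.3,d=1.0)
def press(side,s,**k):
    g={**G,**k};a=np.radians(g['az']);c,S=np.cos(a),np.sin(a);C3,S3=np.cos(np.pi/6),.5
    pz=np.array([-C3*c,-C3*S,S3]);px=np.array([S3*c,S3*S,C3]);n=-pz;z=-px
    if side==1:x=n;y=np.cross(z,x)
    if side==2:y=-n;x=np.cross(y,z)
    if side==3:x=-n;y=np.cross(z,x)
    return g['tip']+s*pz-20*n-g['d']*x-g['h']*z, np.column_stack([x,y,z])
E
python3 - <<'E'
from h import *
P,R=press(1,80);print(P)
s=monitor.read_state();p=s["position"];R0=Ro.from_quat(s["ee_rot"]).as_matrix()
plan(p+[0,0,164],R0,4)
Q=P.round();plan(Q,R0,6,p0=p+[0,0,164])
plan(Q,R,16,p0=Q)
E
```

```text
[466.21473519  84.00874287 229.61621408]
4 x [-0.1, -0.0, -41.0] [0.0, 0.0, 0.0] |t| 41.0
6 x [39.3, -15.2, -5.0] [0.0, 0.0, 0.0] |t| 42.5
16 x [-0.0, 0.0, 0.0] [-0.037, -0.017, -0.138] |t| 0.0
```

Request:
send_rows(series=[[[0, 0, -15], [0, 0, 0], 30], [[0, 0, -41], [0, 0, 0], 30], [[0, 0, -41], [0, 0, 0], 30], [[0, 0, -41], [0, 0, 0], 30], [[0, 0, -26], [0, 0, 0], 30], [[19, -7, -5], [0, 0, 0], 30], [[39, -15, -5], [0, 0, 0], 30]])

```text
clock: 5.1
position: [486.5, 273.8, 208.1]
ee_rot: [-0.517, 0.856, 0.0, -0.0]
contact_force: [-0.3, -0.7, -3.1]
gripper_width: 39.5
grasp_force: 61.1
```

Request:
send_rows(series=[[[39, -15, -5], [0, 0, 0], 30], [[39, -15, -5], [0, 0, 0], 30], [[39, -15, -5], [0, 0, 0], 30], [[39, -15, -5], [0, 0, 0], 30], [[21, -9, 0], [0, 0, 0], 30], [[0, 0, 0], [0, 0, 0], 30]])

```text
clock: 5.7
position: [463.0, 81.1, 227.5]
ee_rot: [-0.514, 0.858, 0.001, -0.002]
contact_force: [0.3, 0.3, -2.6]
gripper_width: 39.2
grasp_force: 61.1
```

```bash
python3 - <<'E'
from h import *
st()
P,R=press(1,80)
plan(P,R,16)
E
```

```text
t 5.7 p [463.   81.1 227.5] x [-0.471 -0.882  0.003] z [-0.004 -0.001 -1.   ] F [ 0.3  0.3 -2.6] w 39.2 g 61.1 j [ 0.52  0.12 -0.36 -0.   -1.09 -1.01]
16 x [-0.1, -0.3, -0.2] [-0.037, -0.017, -0.138] |t| 0.3
```

Request:
send_rows(series=[[[0, 0, 0], [-0.037, -0.017, -0.138], 30], [[0, 0, 0], [-0.037, -0.017, -0.138], 30], [[0, 0, 0], [-0.037, -0.017, -0.138], 30], [[0, 0, 0], [-0.037, -0.017, -0.138], 30], [[0, 0, 0], [-0.037, -0.017, -0.138], 30], [[0, 0, 0], [-0.037, -0.017, -0.138], 30], [[0, 0, 0], [-0.037, -0.017, -0.138], 30], [[0, 0, 0], [-0.037, -0.017, -0.138], 30]])

```text
clock: 6.5
position: [464.7, 84.6, 227.5]
ee_rot: [0.881, -0.447, -0.155, 0.018]
contact_force: [0.2, 0.4, -2.6]
gripper_width: 39.4
grasp_force: 61.0
```

Request:
send_rows(series=[[[0, 0, 0], [-0.037, -0.017, -0.138], 30], [[0, 0, 0], [-0.037, -0.017, -0.138], 30], [[0, 0, 0], [-0.037, -0.017, -0.138], 30], [[0, 0, 0], [-0.037, -0.017, -0.138], 30], [[0, 0, 0], [-0.037, -0.017, -0.138], 30], [[0, 0, 0], [-0.037, -0.017, -0.138], 30], [[0, 0, 0], [-0.037, -0.017, -0.138], 30], [[0, 0, 0], [-0.037, -0.017, -0.138], 30]])

```text
clock: 7.3
position: [465.0, 84.8, 227.3]
ee_rot: [0.96, 0.106, -0.258, 0.029]
contact_force: [0.2, -0.1, -2.9]
gripper_width: 39.3
grasp_force: 61.0
```

```bash
python3 - <<'E'
from h import *
import cv2
st()
P,R=press(1,25);print(P);plan(P,R,3)
P,R=press(1,80);plan(P,R,3)
a,b=get_image("side"),get_image("wrist")
a=a[110:320,150:430]
cv2.imwrite("pics/p1.png",np.hstack([cv2.resize(a,(440,330),interpolation=cv2.INTER_CUBIC)[:,:,::-1],cv2.resize(b,(360,270))[:,:,::-1].copy() if 0 else cv2.copyMakeBorder(cv2.resize(b,(360,270))[:,:,::-1],0,60,0,0,cv2.BORDER_CONSTANT)]))
E
```

```text
t 7.3 p [465.   84.8 227.3] x [ 0.844  0.188 -0.502] z [-0.489 -0.11  -0.865] F [ 0.2 -0.1 -2.9] w 39.3 g 61.0 j [ 0.45  0.41 -0.02 -0.11 -1.65  1.36]
[512.80527209  93.9118672  202.11621408]
3 x [18.2, 0.5, -0.9] [0.002, 0.001, 0.003] |t| 18.3
3 x [-0.1, 0.3, -0.8] [0.002, 0.001, 0.003] |t| 0.9
```

View pics/p1.png

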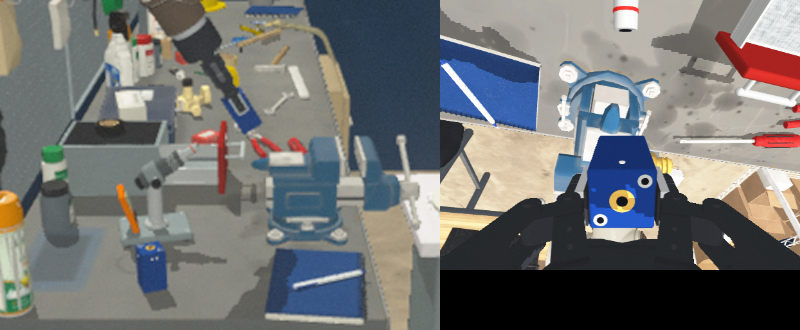

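Side one (one dot) faces the nose. In the wrist view the nose is at about (625,15–30) and the dot at (622,161), so they are nearly in line. I'll move closer and check numerically.

Request:
send_rows(series=[[[18.2, 0.5, -0.9], [0.002, 0.001, 0.003], 30], [[18.2, 0.5, -0.9], [0.002, 0.001, 0.003], 30], [[18.2, 0.5, -0.9], [0.002, 0.001, 0.003], 30], [[0, 0, 0], [0, 0, 0], 30], [[0, 0, 0], [0, 0, 0], 30]])

```text
clock: 7.9
position: [512.8, 93.0, 203.3]
ee_rot: [0.961, 0.097, -0.256, 0.027]
contact_force: [-0.3, 0.3, -1.7]
gripper_width: 39.2
grasp_force: 61.0
```

```bash
python3 - <<'E'
from h import *
import cv2,pickle
st()
c=camera_info("wrist");b=get_image("wrist")[:,:,::-1];s=get_image("side")[:,:,::-1];S=camera_info("side")
pickle.dump(c,open("w3.pkl","wb"))
print("tip wrist",proj(c,G['tip']),"side",proj(S,G['tip']))
P,R=press(1,0);plan(P,R,1)
u,v=proj(S,G['tip'])[0].astype(int);print(u,v)
A=cv2.resize(b[60:310,180:390],None,fx=2.3,fy=2.3,interpolation=cv2.INTER_CUBIC)
B=cv2.resize(s[v-55:v+35,u-50:u+40],(310,310),interpolation=cv2.INTER_CUBIC)
B=cv2.copyMakeBorder(B,0,A.shape[0]-310,0,0,cv2.BORDER_CONSTANT)
cv2.imwrite("pics/p2.png",np.hstack([A,B]));print(A.shape)
E
```

```text
t 7.9 p [512.8  93.  203.3] x [ 0.85   0.173 -0.498] z [-0.488 -0.102 -0.867] F [-0.3  0.3 -1.7] w 39.2 g 61.0 j [ 0.42  0.51  0.07 -0.11 -1.65  1.37]
tip wrist [[281.74554047 169.8596282 ]] side [[275.57010981 202.98714585]]
1 x [26.2, -1.1, 1.8] [-0.002, -0.004, -0.007] |t| 26.3
275 202
(575, 483, 3)
```

View pics/p2.png

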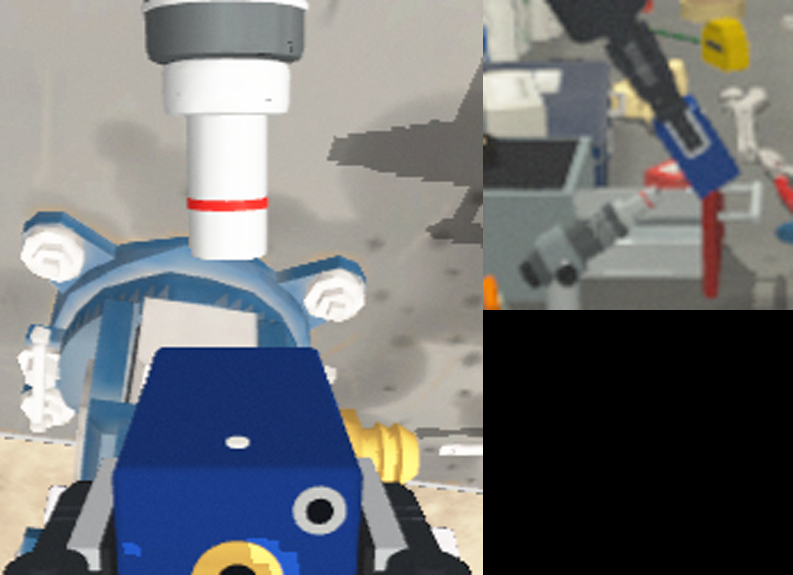

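```bash
python3 - <<'E'
from h import *
np.set_printoptions(suppress=True,precision=1)
s=monitor.read_state();p=s["position"];R=Ro.from_quat(s["ee_rot"]).as_matrix()
W=lambda l:p+R@np.array(l,float)
S=camera_info("side");c=camera_info("wrist")
d=1
pts={"bot+x +y":(20+d,20,36.3),"bot+x -y":(20+d,-20,36.3),"top+x -y":(20+d,-20,-33.7),"bot-x -y":(-20+d,-20,36.3),"bot-x +y":(-20+d,20,36.3),"dot":(20+d,0,-23.7)}
for k,l in pts.items():
    print(k,"sidecrop",(proj(S,W(l))[0]-[225,147])*3.444+[483,0],"wristcrop",(proj(c,W(l))[0]-[180,60])*2.3)
_,Rp=press(1,0);pz=-Rp[:,0]
for o in (0,-11,-28): print(o,"nose axis side",(proj(S,G['tip']+o*pz)[0]-[225,147])*3.444+[483,0],"wrist",(proj(c,G['tip']+o*pz)[0]-[180,60])*2.3)
E
```

```text
bot+x +y sidecrop [691.5 184. ] wristcrop [321.7 344.9]
bot+x -y sidecrop [699.2 200.9] wristcrop [157.8 345. ]
top+x -y sidecrop [654.3 133.2] wristcrop [113.  469.5]
bot-x -y sidecrop [740.9 174.6] wristcrop [162.5 493.2]
bot-x +y sidecrop [732.2 158.3] wristcrop [316.8 493.2]
dot sidecrop [657.3 135.1] wristcrop [240.6 443.8]
0 nose axis side [657.2 192.8] wrist [234.3 249.9]
-11 nose axis side [645.9 200.1] wrist [233.8 197. ]
-28 nose axis side [628.4 211.2] wrist [233.1 111. ]
```

```bash
sed -i "s/tip=np.array(\[543.8,100.5,165.\]),az=12.,h=16.3,d=1.0/tip=np.array([542.4,101.2,165.]),az=12.,h=16.3,d=0.5,e=-0.6/; s/-g\['d'\]\*x-/-g['d']*x-g['e']*y-/" h.py; python3 -c "
from h import *
P,R=press(1,4);plan(P,R,5)"
```

```text
5 x [4.3, -0.3, 0.5] [-0.0, -0.001, -0.001] |t| 4.4
```

```bash
python3 -c "
from h import *
import pickle
np.set_printoptions(suppress=True,precision=2)
s=monitor.read_state();p=s['position'];R=Ro.from_quat(s['ee_rot']).as_matrix();c=camera_info('wrist')
print(p,R.T@(np.array([543.8,100.5,165])-p),R.T@(G['tip']-p));print(R.T@(-c['R'].T@c['t']-p));print(c['R']@R)
C=pickle.load(open('w3.pkl','rb'));print(R.T@(-C['R'].T@C['t']-p),C['R']@R)"
```

```text
[512.77  92.97 204.23] [47.18 -1.2  18.2 ] [46.11 -2.17 18.81]
[  72.87   -0.48 -142.81]
[[-0.    1.    0.  ]
 [-0.96 -0.   -0.29]
 [-0.29 -0.    0.96]]
[  73.59   -0.37 -141.85] [[-0.    1.    0.  ]
 [-0.96 -0.   -0.29]
 [-0.29 -0.    0.96]]
```

Request:
send_rows(series=[[[4.2, -0.4, 0.4], [0, -0.001, -0.001], 30], [[4.2, -0.4, 0.4], [0, -0.001, -0.001], 30], [[4.2, -0.4, 0.4], [0, -0.001, -0.001], 30], [[4.2, -0.4, 0.4], [0, -0.001, -0.001], 30], [[4.2, -0.2, 0.4], [0, 0, -0.001], 30], [[0, 0, 0], [0, 0, 0], 30]])

```text
clock: 8.6
position: [530.0, 98.5, 191.0]
ee_rot: [0.961, 0.1, -0.258, 0.027]
contact_force: [0.1, 0.2, -2.7]
gripper_width: 39.0
grasp_force: 61.0
```

Request:
send_rows(series=[[[1.5, 0, 0], [0, 0, 0], 30], [[1.5, 0, 0], [0, 0, 0], 30], [[0, 0, 0], [0, 0, 0], 30]])

```text
clock: 8.9
position: [532.4, 98.9, 190.2]
ee_rot: [0.961, 0.1, -0.258, 0.026]
contact_force: [0.0, 0.3, -2.2]
gripper_width: 39.2
grasp_force: 61.0
```

Request:
send_rows(series=[[[1.5, 0, 0], [0, 0, 0], 30], [[1.5, 0, 0], [0, 0, 0], 30], [[0, 0, 0], [0, 0, 0], 30]])

```text
clock: 9.2
position: [534.4, 99.3, 189.1]
ee_rot: [0.96, 0.1, -0.258, 0.027]
contact_force: [-1.7, -0.4, 0.2]
gripper_width: 39.1
grasp_force: 61.1
```

```bash
cat >> h.py <<'E'
def fn(side):
    s=monitor.read_state();_,R=press(side,0);n=R[:,0] if side==1 else -R[:,1] if side==2 else -R[:,0]
    print("F.n",np.round(n@s["contact_force"],1),"F",np.round(R.T@s["contact_force"],1),"adv",np.round(n@(s["position"]-G['tip']),1))
E
python3 -c "
from h import *
st();fn(1)"
```

```text
t 9.2 p [534.4  99.3 189.1] x [ 0.846  0.179 -0.501] z [-0.491 -0.103 -0.865] F [-1.7 -0.4  0.2] w 39.1 g 61.1 j [ 0.42  0.56  0.12 -0.11 -1.65  1.38]
F.n -1.5 F [-1.5  0.   0.7] adv -19.1
```

Request:
send_rows(series=[[[1.5, 0, 0], [0, 0, 0], 30], [[1.5, 0, 0], [0, 0, 0], 30], [[1.5, 0, 0], [0, 0, 0], 30], [[1, 0, 0], [0, 0, 0], 30], [[0, 0, 0], [0, 0, 0], 30]])

```text
clock: 9.7
position: [539.2, 100.3, 186.2]
ee_rot: [0.961, 0.1, -0.258, 0.027]
contact_force: [-3.6, -0.2, 2.1]
gripper_width: 39.1
grasp_force: 61.2
```

```bash
python3 -c "
from h import *
st();fn(1)"
```

```text
t 9.7 p [539.2 100.3 186.2] x [ 0.847  0.179 -0.501] z [-0.491 -0.103 -0.865] F [-3.6 -0.2  2.1] w 39.1 g 61.2 j [ 0.42  0.57  0.13 -0.11 -1.65  1.38]
F.n -4.1 F [-4.1 -0.5 -0. ] adv -13.5
```

Request:
send_rows(series=[[[1, 0, 0], [0, 0, 0], 30], [[1, 0, 0], [0, 0, 0], 30], [[0.7, 0, 0], [0, 0, 0], 30], [[0, 0, 0], [0, 0, 0], 30]])

```text
clock: 10.1
position: [540.3, 100.5, 185.6]
ee_rot: [0.96, 0.101, -0.26, 0.027]
contact_force: [-8.0, -0.0, 6.9]
gripper_width: 39.3
grasp_force: 61.4
```

Request:
send_rows(series=[[[0.5, 0, 0], [0, 0, 0], 30], [[0, 0, 0], [0, 0, 0], 30]])

```text
clock: 10.3
position: [540.3, 100.5, 185.6]
ee_rot: [0.96, 0.101, -0.26, 0.027]
contact_force: [-9.0, -0.6, 6.4]
gripper_width: 39.0
grasp_force: 61.4
```

```bash
python3 -c "
from h import *
st();fn(1)"
```

```text
t 10.3 p [540.3 100.5 185.6] x [ 0.844  0.179 -0.505] z [-0.494 -0.104 -0.863] F [-9.  -0.6  6.4] w 39.0 g 61.4 j [ 0.42  0.57  0.14 -0.11 -1.66  1.38]
F.n -10.9 F [-10.9  -1.3  -1.1] adv -12.2
```

Request:
send_rows(series=[[[0, 0, 0], [0, 0, 0], 30], [[0, 0, 0], [0, 0, 0], 30], [[0, 0, 0], [0, 0, 0], 30], [[0, 0, 0], [0, 0, 0], 30], [[0, 0, 0], [0, 0, 0], 30], [[0, 0, 0], [0, 0, 0], 30]])

```text
clock: 10.9
position: [540.3, 100.5, 185.6]
ee_rot: [0.96, 0.101, -0.26, 0.027]
contact_force: [-7.7, 1.3, 7.6]
gripper_width: 39.3
grasp_force: 61.4
```

Request:
send_rows(series=[[[0, 0, 0], [0, 0, 0], 30], [[0, 0, 0], [0, 0, 0], 30], [[0, 0, 0], [0, 0, 0], 30], [[0, 0, 0], [0, 0, 0], 30], [[0, 0, 0], [0, 0, 0], 30], [[0, 0, 0], [0, 0, 0], 30], [[0, 0, 0], [0, 0, 0], 30]])

```text
clock: 11.6
position: [540.3, 100.5, 185.7]
ee_rot: [0.96, 0.101, -0.26, 0.027]
contact_force: [-8.0, -0.4, 6.8]
gripper_width: 39.3
grasp_force: 61.4
```

Request:
send_rows(series=[[[-5, 0, 0], [0, 0, 0], 30], [[-15, 0, 0], [0, 0, 0], 30], [[-25, 0, 0], [0, 0, 0], 30], [[-20, 0, 0], [0, 0, 0], 30], [[-5, 0, 0], [0, 0, 0], 30], [[0, 0, 0], [0, 0, 0], 30]])

```text
clock: 12.2
position: [483.4, 88.7, 219.9]
ee_rot: [0.961, 0.1, -0.255, 0.026]
contact_force: [0.3, 0.1, -3.0]
gripper_width: 39.2
grasp_force: 61.2
```

```bash
python3 -c "
from h import *
st()
P,R=press(2,50);plan(P,R,12)
s=monitor.read_state();plan(s['position'],R,12)"
```

```text
t 12.2 p [483.4  88.7 219.9] x [ 0.849  0.18  -0.496] z [-0.486 -0.101 -0.868] F [ 0.3  0.1 -3. ] w 39.2 g 61.2 j [ 0.44  0.45  0.02 -0.12 -1.65  1.36]
12 x [0.6, -0.6, 0.1] [-0.0, -0.0, 0.131] |t| 0.8
12 x [0.0, 0.0, 0.0] [-0.0, -0.0, 0.131] |t| 0.0
```

Request:
send_rows(series=[[[0, 0, 0], [0, 0, 0.131], 30], [[0, 0, 0], [0, 0, 0.131], 30], [[0, 0, 0], [0, 0, 0.131], 30], [[0, 0, 0], [0, 0, 0.131], 30], [[0, 0, 0], [0, 0, 0.131], 30], [[0, 0, 0], [0, 0, 0.131], 30]])

```text
clock: 12.8
position: [484.0, 88.8, 218.2]
ee_rot: [0.925, -0.278, -0.227, 0.123]
contact_force: [-0.4, 0.7, -1.6]
gripper_width: 39.3
grasp_force: 61.0
```

Request:
send_rows(series=[[[0, 0, 0], [0, 0, 0.131], 30], [[0, 0, 0], [0, 0, 0.131], 30], [[0, 0, 0], [0, 0, 0.131], 30], [[0, 0, 0], [0, 0, 0.131], 30], [[0, 0, 0], [0, 0, 0.131], 30], [[0, 0, 0], [0, 0, 0.131], 30], [[0, 0, 0], [0, 0, 0], 30]])

```text
clock: 13.5
position: [483.8, 88.7, 218.3]
ee_rot: [0.75, -0.609, -0.163, 0.201]
contact_force: [0.5, 0.3, -1.6]
gripper_width: 39.4
grasp_force: 61.0
```

```bash
python3 -c "
from h import *
st();fn(2)
P,R=press(2,4);plan(P,R,6)"
```

```text
t 13.5 p [483.8  88.7 218.3] x [ 0.205 -0.979 -0.   ] z [-0.489 -0.102 -0.866] F [ 0.5  0.3 -1.6] w 39.4 g 61.0 j [ 0.44  0.45  0.02 -0.12 -1.65 -0.21]
F.n 1.2 F [-0.2 -1.2  1.1] adv -78.6
6 x [-0.1, -9.0, -0.0] [-0.0, 0.0, -0.0] |t| 9.0
```

Request:
send_rows(series=[[[0, -11, 0], [0, 0, 0], 30], [[0, -12, 0], [0, 0, 0], 30], [[0, -12, 0], [0, 0, 0], 30], [[0, -11, 0], [0, 0, 0], 30], [[0, -6, 0], [0, 0, 0], 30], [[0, -2, 0], [0, 0, 0], 30], [[0, 0, 0], [0, 0, 0], 30]])

```text
clock: 14.2
position: [528.8, 98.0, 192.1]
ee_rot: [0.75, -0.609, -0.163, 0.201]
contact_force: [0.9, -0.0, -1.9]
gripper_width: 39.2
grasp_force: 61.0
```

```bash
python3 -c "
from h import *
st();fn(2)
P,R=press(2,0);plan(P,R,1)
c=camera_info('wrist');import cv2
b=get_image('wrist')[:,:,::-1];cv2.imwrite('pics/p3.png',cv2.resize(b[100:400,30:400],None,fx=2,fy=2,interpolation=cv2.INTER_CUBIC))"
```

```text
t 14.2 p [528.8  98.  192.1] x [ 0.205 -0.979 -0.   ] z [-0.49  -0.103 -0.866] F [ 0.9 -0.  -1.9] w 39.2 g 61.0 j [ 0.42  0.55  0.11 -0.11 -1.65 -0.19]
F.n 1.7 F [ 0.2 -1.7  1.2] adv -25.6
1 x [-0.8, -5.0, 0.1] [0.001, 0.001, -0.002] |t| 5.1
```

View pics/p3.png

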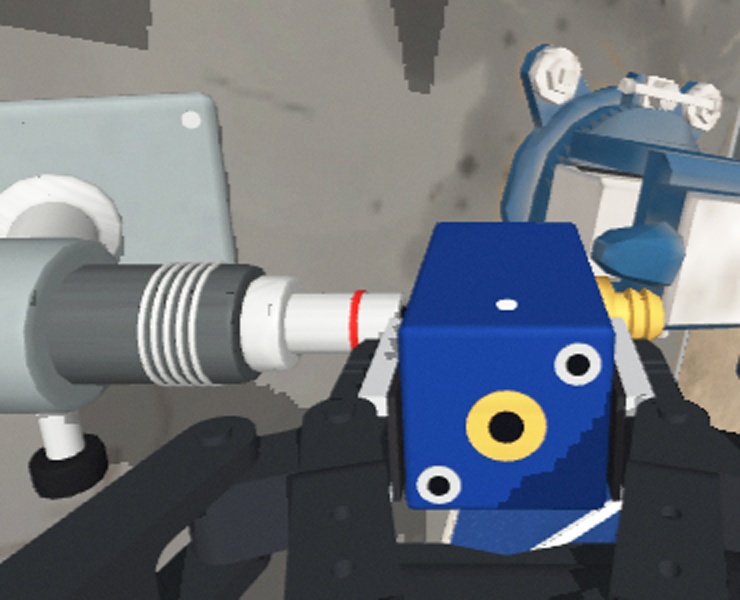

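Dot row is up as expected, and the nose (row ~322) points at the middle of side two, within about 1.5 mm. I'll nudge it by −1.2 in x and press.

Request:
send_rows(series=[[[-0.6, -1.5, 0], [0, 0, 0], 30], [[-0.6, -1.5, 0], [0, 0, 0], 30], [[0, -1.5, 0], [0, 0, 0], 30], [[0, -1.5, 0], [0, 0, 0], 30], [[0, 0, 0], [0, 0, 0], 30]])

```text
clock: 14.75
position: [533.6, 100.3, 189.3]
ee_rot: [0.75, -0.609, -0.163, 0.201]
contact_force: [0.3, 0.1, -2.0]
gripper_width: 39.0
grasp_force: 61.0
```

Request:
send_rows(series=[[[0, -1.5, 0], [0, 0, 0], 30], [[0, -1.5, 0], [0, 0, 0], 30], [[0, -1.5, 0], [0, 0, 0], 30], [[0, 0, 0], [0, 0, 0], 30]])

```text
clock: 15.15
position: [536.9, 100.9, 187.4]
ee_rot: [0.75, -0.609, -0.164, 0.202]
contact_force: [-2.2, -0.2, 1.2]
gripper_width: 38.9
grasp_force: 61.1
```

```bash
python3 -c "
from h import *
st();fn(2)"
```

```text
t 15.15 p [536.9 100.9 187.4] x [ 0.206 -0.979 -0.   ] z [-0.491 -0.103 -0.865] F [-2.2 -0.2  1.2] w 38.9 g 61.1 j [ 0.42  0.56  0.13 -0.11 -1.65 -0.19]
F.n -2.5 F [-0.2  2.5  0.1] adv -15.9
```

Request:
send_rows(series=[[[0, -1.5, 0], [0, 0, 0], 30], [[0, -1.5, 0], [0, 0, 0], 30], [[0, -1, 0], [0, 0, 0], 30], [[0, 0, 0], [0, 0, 0], 30]])

```text
clock: 15.55
position: [540.4, 101.7, 185.3]
ee_rot: [0.75, -0.609, -0.164, 0.202]
contact_force: [-4.3, -0.0, 2.2]
gripper_width: 39.7
grasp_force: 61.2
```

Request:
send_rows(series=[[[0, -0.8, 0], [0, 0, 0], 30], [[0, 0, 0], [0, 0, 0], 30]])

```text
clock: 15.75
position: [541.1, 101.9, 184.8]
ee_rot: [0.75, -0.609, -0.164, 0.201]
contact_force: [-4.1, -0.2, 2.4]
gripper_width: 39.0
grasp_force: 61.2
```

```bash
python3 -c "
from h import *
st();fn(2)"
```

```text
t 15.75 p [541.1 101.9 184.8] x [ 0.206 -0.979 -0.   ] z [-0.49  -0.103 -0.865] F [-4.1 -0.2  2.4] w 39.0 g 61.2 j [ 0.42  0.57  0.14 -0.11 -1.65 -0.19]
F.n -4.7 F [-0.7  4.7 -0.1] adv -10.9
```

Request:
send_rows(series=[[[0, -0.8, 0], [0, 0, 0], 30], [[0, -0.8, 0], [0, 0, 0], 30], [[0, 0, 0], [0, 0, 0], 30]])

```text
clock: 16.05
position: [541.3, 101.9, 184.8]
ee_rot: [0.75, -0.608, -0.164, 0.203]
contact_force: [-7.4, -0.3, 4.8]
gripper_width: 39.5
grasp_force: 61.5
```

```bash
python3 -c "
from h import *
st();fn(2)"
```

```text
t 16.05 p [541.3 101.9 184.8] x [ 0.206 -0.979  0.   ] z [-0.493 -0.104 -0.864] F [-7.4 -0.3  4.8] w 39.5 g 61.5 j [ 0.42  0.57  0.14 -0.11 -1.65 -0.19]
F.n -8.8 F [-1.2  8.8 -0.5] adv -10.7
```

Request:
send_rows(series=[[[0, -0.4, 0], [0, 0, 0], 30], [[0, 0, 0], [0, 0, 0], 30], [[0, 0, 0], [0, 0, 0], 30], [[0, 0, 0], [0, 0, 0], 30], [[0, 0, 0], [0, 0, 0], 30], [[0, 0, 0], [0, 0, 0], 30], [[0, 0, 0], [0, 0, 0], 30]])

```text
clock: 16.75
position: [541.4, 101.9, 184.8]
ee_rot: [0.75, -0.608, -0.165, 0.203]
contact_force: [-8.3, -0.4, 5.5]
gripper_width: 38.9
grasp_force: 61.6
```

Request:
send_rows(series=[[[0, 0, 0], [0, 0, 0], 30], [[0, 0, 0], [0, 0, 0], 30], [[0, 0, 0], [0, 0, 0], 30], [[0, 0, 0], [0, 0, 0], 30], [[0, 0, 0], [0, 0, 0], 30], [[0, 0, 0], [0, 0, 0], 30], [[0, 0, 0], [0, 0, 0], 30]])

```text
clock: 17.45
position: [541.4, 101.9, 184.8]
ee_rot: [0.75, -0.608, -0.165, 0.203]
contact_force: [-8.4, 1.3, 5.2]
gripper_width: 39.3
grasp_force: 61.6
```

Request:
send_rows(series=[[[0, 5, 0], [0, 0, 0], 30], [[0, 15, 0], [0, 0, 0], 30], [[0, 25, 0], [0, 0, 0], 30], [[0, 20, 0], [0, 0, 0], 30], [[0, 5, 0], [0, 0, 0.1], 30], [[0, 0, 0], [0, 0, 0.131], 30], [[0, 0, 0], [0, 0, 0.131], 30], [[0, 0, 0], [0, 0, 0.131], 30]])

```text
clock: 18.25
position: [484.8, 90.3, 218.7]
ee_rot: [-0.577, 0.776, 0.108, -0.232]
contact_force: [-0.3, 0.7, -2.6]
gripper_width: 39.2
grasp_force: 61.2
```

Request:
send_rows(series=[[[0, 0, 0], [0, 0, 0.134], 30], [[0, 0, 0], [0, 0, 0.134], 30], [[0, 0, 0], [0, 0, 0.134], 30], [[0, 0, 0], [0, 0, 0.134], 30], [[0, 0, 0], [0, 0, 0.134], 30], [[0, 0, 0], [0, 0, 0.134], 30], [[0, 0, 0], [0, 0, 0.134], 30], [[0, 0, 0], [0, 0, 0.134], 30]])

```text
clock: 19.05
position: [484.8, 90.3, 218.5]
ee_rot: [-0.1, 0.961, -0.026, -0.255]
contact_force: [0.0, -0.5, -1.9]
gripper_width: 39.1
grasp_force: 61.2
```

```bash
python3 -c "
from h import *
st();fn(3)
P,R=press(3,6);plan(P,R,6);plan(P,R,1)"
```

```text
t 19.05 p [484.8  90.3 218.5] x [-0.85  -0.179  0.495] z [-0.485 -0.101 -0.869] F [ 0.  -0.5 -1.9] w 39.1 g 61.2 j [ 0.44  0.45  0.02 -0.12 -1.65 -1.78]
F.n 0.9 F [-0.9 -0.5  1.7] adv -77.5
6 x [-8.7, -0.1, 0.2] [0.0, 0.001, -0.0] |t| 8.7
1 x [-52.0, -0.6, 1.0] [0.002, 0.005, -0.002] |t| 52.0
```

Request:
send_rows(series=[[[-11, -0.1, 0.2], [0, 0.001, 0], 30], [[-12, -0.1, 0.2], [0, 0.001, 0], 30], [[-12, -0.1, 0.2], [0, 0.001, 0], 30], [[-10, -0.1, 0.2], [0, 0.001, 0], 30], [[-5, -0.1, 0.2], [0, 0.001, 0], 30], [[-2, 0, 0], [0, 0, 0], 30], [[0, 0, 0], [0, 0, 0], 30]])

```text
clock: 19.75
position: [527.5, 98.8, 191.4]
ee_rot: [-0.103, 0.96, -0.026, -0.26]
contact_force: [-0.3, 0.1, -2.4]
gripper_width: 39.5
grasp_force: 61.2
```

```bash
python3 -c "
from h import *
st();fn(3)
for i in range(2): P,R=press(3,0);plan(P,R,1)"
```

```text
t 19.75 p [527.5  98.8 191.4] x [-0.843 -0.183  0.505] z [-0.494 -0.104 -0.863] F [-0.3  0.1 -2.4] w 39.5 g 61.2 j [ 0.42  0.55  0.11 -0.11 -1.65 -1.76]
F.n 0.9 F [-0.9  0.2  2.2] adv -26.3
1 x [-6.8, -0.2, -1.0] [0.001, -0.006, 0.004] |t| 6.8
1 x [-6.8, -0.2, -1.0] [0.001, -0.006, 0.004] |t| 6.8
```

Request:
send_rows(series=[[[-2, -0.1, -0.3], [0, -0.002, 0.001], 30], [[-2, -0.1, -0.3], [0, -0.001, 0.001], 30], [[-1.5, 0, 0], [0, 0, 0], 30], [[-1.5, 0, 0], [0, 0, 0], 30], [[-1.5, 0, 0], [0, 0, 0], 30], [[0, 0, 0], [0, 0, 0], 30]])

```text
clock: 20.35
position: [534.9, 100.2, 187.9]
ee_rot: [-0.102, 0.96, -0.026, -0.259]
contact_force: [-0.4, -0.0, -1.7]
gripper_width: 39.0
grasp_force: 61.2
```

Request:
send_rows(series=[[[-1.5, 0, 0], [0, 0, 0], 30], [[-1.5, 0, 0], [0, 0, 0], 30], [[-1, 0, 0], [0, 0, 0], 30], [[0, 0, 0], [0, 0, 0], 30]])

```text
clock: 20.75
position: [537.9, 100.8, 186.3]
ee_rot: [-0.102, 0.96, -0.026, -0.259]
contact_force: [-2.6, -0.3, 1.5]
gripper_width: 39.6
grasp_force: 61.3
```

```bash
python3 -c "
from h import *
st();fn(3)"
```

```text
t 20.75 p [537.9 100.8 186.3] x [-0.845 -0.182  0.503] z [-0.492 -0.103 -0.864] F [-2.6 -0.3  1.5] w 39.6 g 61.3 j [ 0.42  0.57  0.13 -0.11 -1.65 -1.76]
F.n -3.0 F [ 3.   0.2 -0. ] adv -14.5
```

Request:
send_rows(series=[[[-1.5, 0, 0], [0, 0, 0], 30], [[-1.5, 0, 0], [0, 0, 0], 30], [[-0.8, 0, 0], [0, 0, 0], 30], [[0, 0, 0], [0, 0, 0], 30]])

```text
clock: 21.15
position: [541.2, 101.5, 184.3]
ee_rot: [-0.102, 0.96, -0.026, -0.259]
contact_force: [-4.6, -0.0, 2.7]
gripper_width: 39.4
grasp_force: 61.4
```

Request:
send_rows(series=[[[-0.6, 0, 0], [0, 0, 0], 30], [[-0.6, 0, 0], [0, 0, 0], 30], [[0, 0, 0], [0, 0, 0], 30]])

```text
clock: 21.45
position: [542.3, 101.7, 183.7]
ee_rot: [-0.102, 0.96, -0.026, -0.259]
contact_force: [-4.2, -0.1, 2.2]
gripper_width: 39.5
grasp_force: 61.4
```

```bash
python3 -c "
from h import *
st();fn(3)"
```

```text
t 21.45 p [542.3 101.7 183.7] x [-0.845 -0.181  0.502] z [-0.492 -0.103 -0.865] F [-4.2 -0.1  2.2] w 39.5 g 61.4 j [ 0.42  0.58  0.14 -0.11 -1.65 -1.76]
F.n -4.7 F [4.7 0.8 0.1] adv -9.3
```

Request:
send_rows(series=[[[-0.7, 0, 0], [0, 0, 0], 30], [[-0.7, 0, 0], [0, 0, 0], 30], [[0, 0, 0], [0, 0, 0], 30]])

```text
clock: 21.75
position: [542.8, 101.9, 183.4]
ee_rot: [-0.102, 0.96, -0.027, -0.26]
contact_force: [-6.2, 0.7, 4.7]
gripper_width: 39.0
grasp_force: 61.6
```

```bash
python3 -c "
from h import *
st();fn(3)"
```

```text
t 21.75 p [542.8 101.9 183.4] x [-0.844 -0.181  0.504] z [-0.493 -0.104 -0.864] F [-6.2  0.7  4.7] w 39.0 g 61.6 j [ 0.42  0.58  0.14 -0.11 -1.65 -1.76]
F.n -7.5 F [ 7.5  2.  -1.1] adv -8.7
```

Request:
send_rows(series=[[[-0.7, 0, 0], [0, 0, 0], 30], [[0, 0, 0], [0, 0, 0], 30], [[0, 0, 0], [0, 0, 0], 30], [[0, 0, 0], [0, 0, 0], 30], [[0, 0, 0], [0, 0, 0], 30], [[0, 0, 0], [0, 0, 0], 30], [[0, 0, 0], [0, 0, 0], 30]])

```text
clock: 22.45
position: [542.9, 101.9, 183.4]
ee_rot: [-0.102, 0.96, -0.027, -0.26]
contact_force: [-7.2, 0.8, 5.5]
gripper_width: 39.2
grasp_force: 61.7
```

Request:
send_rows(series=[[[0, 0, 0], [0, 0, 0], 30], [[0, 0, 0], [0, 0, 0], 30], [[0, 0, 0], [0, 0, 0], 30], [[0, 0, 0], [0, 0, 0], 30], [[0, 0, 0], [0, 0, 0], 30], [[0, 0, 0], [0, 0, 0], 30], [[0, 0, 0], [0, 0, 0], 30]])

```text
clock: 23.15
position: [542.9, 101.9, 183.4]
ee_rot: [-0.102, 0.96, -0.027, -0.26]
contact_force: [-8.2, 0.3, 5.4]
gripper_width: 39.5
grasp_force: 61.7
```

Request:
send_rows(series=[[[5, 0, 0], [0, 0, 0], 30], [[15, 0, 0], [0, 0, 0], 30], [[25, 0, 0], [0, 0, 0], 30], [[25, 0, 0], [0, 0, 0], 30], [[10, 0, 0], [0, 0, 0], 30], [[0, 0, 0], [0, 0, 0], 30]])

```text
clock: 23.75
position: [476.9, 87.9, 223.6]
ee_rot: [-0.102, 0.961, -0.026, -0.256]
contact_force: [0.0, 0.5, -1.6]
gripper_width: 39.3
grasp_force: 61.4
```

```bash
python3 -c "
from h import *
st()
s=monitor.read_state();p=s['position']
plan(p,down(180),5);plan(p+[0,0,40],down(180),5)
plan([572,-118,p[2]+40],down(180),6,p0=p+[0,0,40],R0=down(180))"
```

```text
t 23.75 p [476.9  87.9 223.6] x [-0.848 -0.183  0.497] z [-0.487 -0.101 -0.868] F [ 0.   0.5 -1.6] w 39.3 g 61.4 j [ 0.44  0.43  0.   -0.12 -1.65 -1.78]
5 x [0.0, 0.0, 0.0] [-0.01, -0.104, 0.041] |t| 0.0
5 x [2.5, -0.1, -7.7] [-0.01, -0.104, 0.041] |t| 8.1
6 x [-15.9, -34.3, 0.0] [0.0, 0.0, 0.0] |t| 37.8
```

Request:
send_rows(series=[[[2.5, 0, -7.7], [-0.01, -0.104, 0.041], 30], [[2.5, 0, -7.7], [-0.01, -0.104, 0.041], 30], [[2.5, 0, -7.7], [-0.01, -0.104, 0.041], 30], [[2.5, 0, -7.7], [-0.01, -0.104, 0.041], 30], [[2.5, 0, -7.7], [-0.01, -0.104, 0.041], 30], [[0, 0, 0], [0, 0, 0], 30]])

```text
clock: 24.35
position: [475.4, 88.1, 263.9]
ee_rot: [-0.001, 1.0, -0.001, -0.0]
contact_force: [0.1, -0.2, -1.9]
gripper_width: 39.4
grasp_force: 61.3
```

```bash
python3 -c "
from h import *
import pickle
st()
c=pickle.load(open('w1.pkl','rb'))
for p in [(38,203),(0,152)]: print(onplane(c,p,112))
for p in [(38,203),(95,172),(143,143)]: print(onplane(c,p,60))
plan([569,-118,250],down(180),6)"
```

```text
t 24.35 p [475.4  88.1 263.9] x [-1.    -0.002  0.   ] z [-0.    -0.002 -1.   ] F [ 0.1 -0.2 -1.9] w 39.4 g 61.3 j [ 0.52  0.12 -0.27  0.   -1.18 -2.09]
[635.44483838 -37.11063856 112.        ]
[634.4384949  -90.20768121 112.        ]
[676.91642518 -43.37716343  60.        ]
[600.47678193 -41.67366915  60.        ]
[537.51915639 -42.76781883  60.        ]
6 x [-15.5, -34.4, 2.4] [-0.0, -0.0, 0.0] |t| 37.8
```

Request:
send_rows(series=[[[-7, -16, 0], [0, 0, 0], 30], [[-15.5, -34.4, 2.4], [0, 0, 0], 30], [[-15.5, -34.4, 2.4], [0, 0, 0], 30], [[-15.5, -34.4, 2.4], [0, 0, 0], 30], [[-15.5, -34.4, 2.4], [0, 0, 0], 30], [[-15.5, -34.4, 2.4], [0, 0, 0], 30], [[-8.5, -18.4, 2.4], [0, 0, 0], 30], [[0, 0, 0], [0, 0, 0], 30]])

```text
clock: 25.15
position: [571.3, -120.3, 245.8]
ee_rot: [0.001, 1.0, -0.002, -0.004]
contact_force: [-0.4, -0.1, -2.4]
gripper_width: 39.4
grasp_force: 61.4
```

```bash
python3 -c "
from h import *
st()
plan([570,-118,78],down(180),6);plan([570,-118,78],down(180),1)"
```

```text
t 25.15 p [ 571.3 -120.3  245.8] x [-1.     0.002  0.008] z [-0.008 -0.003 -1.   ] F [-0.4 -0.1 -2.4] w 39.4 g 61.4 j [ 0.07  0.31 -0.07  0.   -1.2  -1.64]
6 x [0.1, 0.4, 28.0] [-0.001, -0.001, -0.0] |t| 28.0
1 x [-0.0, 2.8, 167.8] [-0.003, -0.008, -0.002] |t| 167.8
```

Request:
send_rows(series=[[[0, 0.4, 25], [-0.001, 0, 0], 30], [[0, 0.4, 40], [0, 0, 0], 30], [[0, 0.4, 40], [0, 0, 0], 30], [[0, 0.4, 35], [0, 0, 0], 30], [[0, 0, 18], [0, 0, 0], 30], [[0, 0, 8], [0, 0, 0], 30], [[0, 0, 0], [0, 0, 0], 30], [[0, 0, 0], [0, 0, 0], 30]])

```text
clock: 25.95
position: [570.5, -116.5, 83.4]
ee_rot: [-0.001, 1.0, -0.001, -0.001]
contact_force: [-0.7, 0.7, -1.8]
gripper_width: 39.1
grasp_force: 61.3
```

```bash
python3 -c "
from h import *
st();st();plan([570,-118,66.3],down(180),1)"
```

```text
t 25.95 p [ 570.5 -116.5   83.4] x [-1.    -0.002  0.002] z [-0.002 -0.002 -1.   ] F [-0.7  0.7 -1.8] w 39.1 g 61.3 j [ 0.08  0.46 -0.29  0.   -0.83 -1.65]
t 25.95 p [ 570.5 -116.5   83.4] x [-1.    -0.002  0.002] z [-0.002 -0.002 -1.   ] F [-0.7  0.7 -1.8] w 39.1 g 61.3 j [ 0.08  0.46 -0.29  0.   -0.83 -1.65]
1 x [0.4, -1.5, 17.1] [-0.002, -0.002, 0.002] |t| 17.2
```

Request:
send_rows(series=[[[0, 0, 5], [-0.001, -0.002, 0], 30], [[0, 0, 4], [0, 0, 0], 30], [[0, 0, 3], [0, 0, 0], 30], [[0, 0, 2], [0, 0, 0], 30], [[0, 0, 0], [0, 0, 0], 30]])

```text
clock: 26.45
position: [569.0, -116.7, 68.3]
ee_rot: [-0.001, 1.0, -0.001, -0.001]
contact_force: [-0.7, -0.0, -2.5]
gripper_width: 39.6
grasp_force: 61.3
```

Request:
send_rows(series=[[[0, 0, 1], [0, 0, 0], 30], [[0, 0, 1], [0, 0, 0], 30], [[0, 0, 0], [0, 0, 0], 30]])

```text
clock: 26.75
position: [569.3, -116.7, 66.5]
ee_rot: [-0.001, 1.0, -0.001, -0.001]
contact_force: [-0.1, -0.5, -3.6]
gripper_width: 39.2
grasp_force: 61.3
```

Request:
send_rows(series=[[[0, 0, 0.7], [0, 0, 0], 30], [[0, 0, 0], [0, 0, 0], 30]])

```text
clock: 26.95
position: [569.5, -116.7, 66.4]
ee_rot: [-0.001, 1.0, -0.001, -0.001]
contact_force: [-0.5, 0.6, 1.2]
gripper_width: 39.2
grasp_force: 61.8
```

Request:
send_rows(series=[[[0, 0, 0.7], [0, 0, 0], 30], [[0, 0, 0], [0, 0, 0], 30]])

```text
clock: 27.15
position: [570.3, -116.7, 66.3]
ee_rot: [-0.001, 1.0, -0.001, 0.0]
contact_force: [-1.2, -0.3, 5.0]
gripper_width: 39.4
grasp_force: 62.2
```

Request:
send_rows(series=[[[0, 0, -0.5], [0, 0, 0], 44], [[0, 0, 0], [0, 0, 0], 55], [[0, 0, 0], [0, 0, 0], 68], [[0, 0, 0], [0, 0, 0], 68], [[0, 0, 0], [0, 0, 0], 68]])

```text
clock: 27.65
position: [569.2, -116.7, 65.5]
ee_rot: [-0.001, 1.0, -0.001, -0.001]
contact_force: [-0.4, 1.0, -0.5]
gripper_width: 68.3
grasp_force: 0.0
```

Request:
send_rows(series=[[[0, 0, -5], [0, 0, 0], 68], [[0, 0, -20], [0, 0, 0], 68], [[0, 0, -40], [0, 0, 0], 68], [[0, 0, -45], [0, 0, 0], 50], [[0, 0, -30], [0, 0, 0], 20], [[0, 0, 0], [0, 0, 0], 0], [[0, 0, 0], [0, 0, 0], 0]])

```text
clock: 28.35
position: [569.5, -116.4, 206.5]
ee_rot: [-0.001, 1.0, -0.0, 0.0]
contact_force: [0.4, -0.4, -0.6]
gripper_width: 9.4
grasp_force: 0.0
```

```bash
python3 -c "
from h import *
st()
plan([415,-117,206],down(180),4)
plan([415,-117,55],down(180),4,p0=[415,-117,206],R0=down(180))"
```

```text
t 28.35 p [ 569.5 -116.4  206.5] x [-1.    -0.001 -0.   ] z [ 0.    -0.001 -1.   ] F [ 0.4 -0.4 -0.6] w 9.4 g 0.0 j [ 0.08  0.33 -0.14  0.   -1.1  -1.65]
4 x [38.6, -0.1, 0.1] [-0.0, 0.0, 0.0] |t| 38.6
4 x [0.0, 0.0, 37.8] [0.0, 0.0, 0.0] |t| 37.8
```

Request:
send_rows(series=[[[20, 0, 0], [0, 0, 0], 0], [[38, 0, 0], [0, 0, 0], 0], [[38, 0, 0], [0, 0, 0], 0], [[38, 0, 0], [0, 0, 0], 0], [[20, 0, 0], [0, 0, 0], 0], [[0, 0, 0], [0, 0, 0], 0]])

```text
clock: 28.95
position: [412.0, -116.9, 204.8]
ee_rot: [-0.001, 1.0, -0.0, -0.003]
contact_force: [0.3, 0.0, -0.4]
gripper_width: 0.3
grasp_force: 0.0
```

Request:
send_rows(series=[[[0, 0, 25], [0, 0, 0], 0], [[0, 0, 40], [0, 0, 0], 0], [[0, 0, 40], [0, 0, 0], 0], [[0, 0, 30], [0, 0, 0], 0], [[0, 0, 15], [0, 0, 0], 0], [[0, 0, 0], [0, 0, 0], 0]])

```text
clock: 29.55
position: [413.6, -117.1, 53.0]
ee_rot: [-0.001, 1.0, -0.001, -0.005]
contact_force: [-0.3, 0.0, -0.0]
gripper_width: -0.2
grasp_force: 0.0
```

```bash
python3 -c "
from h import *
st()"
```

```text
t 29.55 p [ 413.6 -117.1   53. ] x [-1.    -0.001  0.009] z [-0.009 -0.002 -1.   ] F [-0.3  0.  -0. ] w -0.2 g 0.0 j [ 0.11  0.3  -0.68  0.   -0.6  -1.68]
```

Now I'll push the handle, slowly at first.

Request:
send_rows(series=[[[-8, 0, 0], [0, 0, 0], 0], [[-10, 0, 0], [0, 0, 0], 0], [[-8, 0, 0], [0, 0, 0], 0], [[-4, 0, 0], [0, 0, 0], 0], [[-4, 0, 0], [0, 0, 0], 0], [[-4, 0, 0], [0, 0, 0], 0], [[-4, 0, 0], [0, 0, 0], 0], [[-4, 0, 0], [0, 0, 0], 0]])

```text
clock: 30.35
position: [460.9, -117.0, 55.8]
ee_rot: [-0.001, 1.0, -0.001, -0.001]
contact_force: [-0.7, -0.1, 0.3]
gripper_width: -0.0
grasp_force: 0.7
```

Request:
send_rows(series=[[[-5, 0, 0], [0, 0, 0], 0], [[-6, 0, 0], [0, 0, 0], 0], [[-7, 0, 0], [0, 0, 0], 0], [[-7, 0, 0], [0, 0, 0], 0], [[-7, 0, 0], [0, 0, 0], 0], [[-7, 0, 0], [0, 0, 0], 0], [[-7, 0, 0], [0, 0, 0], 0]])

```text
clock: 31.05
position: [507.8, -116.8, 55.7]
ee_rot: [-0.001, 1.0, -0.001, -0.001]
contact_force: [-0.6, -0.9, 0.8]
gripper_width: -0.0
grasp_force: 0.7
```

```bash
python3 -c "
from h import *
st()"
```

```text
t 31.05 p [ 507.8 -116.8   55.7] x [-1.    -0.002  0.002] z [-0.002 -0.001 -1.   ] F [-0.6 -0.9  0.8] w -0.0 g 0.7 j [ 0.09  0.41 -0.46  0.   -0.69 -1.66]
```

Request:
send_rows(series=[[[-7, 0, 0], [0, 0, 0], 0], [[-7, 0, 0], [0, 0, 0], 0], [[-7, 0, 0], [0, 0, 0], 0], [[-7, 0, 0], [0, 0, 0], 0], [[-6, 0, 0], [0, 0, 0], 0], [[-5, 0, 0], [0, 0, 0], 0], [[-4, 0, 0], [0, 0, 0], 0]])

```text
clock: 31.75
position: [550.7, -116.7, 55.7]
ee_rot: [-0.001, 1.0, -0.001, -0.001]
contact_force: [-1.1, -1.1, -0.7]
gripper_width: 0.1
grasp_force: 0.7
```

Request:
send_rows(series=[[[-3, 0, 0], [0, 0, 0], 0], [[-3, 0, 0], [0, 0, 0], 0], [[-3, 0, 0], [0, 0, 0], 0], [[-3, 0, 0], [0, 0, 0], 0]])

```text
clock: 32.15
position: [560.3, -116.8, 55.4]
ee_rot: [-0.001, 1.0, -0.001, -0.003]
contact_force: [-2.7, -1.4, 0.3]
gripper_width: 0.3
grasp_force: 1.4
```

Request:
send_rows(series=[[[-3, 0, 0], [0, 0, 0], 0], [[-3, 0, 0], [0, 0, 0], 0], [[-2, 0, 0], [0, 0, 0], 0]])

```text
clock: 32.45
position: [567.1, -116.8, 55.3]
ee_rot: [-0.0, 1.0, -0.001, -0.005]
contact_force: [-10.8, 0.6, 8.4]
gripper_width: -0.2
grasp_force: 5.5
```

Request:
send_rows(series=[[[-1.5, 0, 0], [0, 0, 0], 0], [[-1.5, 0, 0], [0, 0, 0], 0]])

```text
clock: 32.65
position: [567.1, -116.9, 55.1]
ee_rot: [-0.0, 1.0, -0.0, -0.008]
contact_force: [-16.6, 1.7, 12.1]
gripper_width: 0.3
grasp_force: 8.1
```

```bash
python3 -c "
from h import *
st();print(monitor.read_state()['wrist_torque'])"
```

```text
t 32.65 p [ 567.1 -116.9   55.1] x [-1.    -0.     0.016] z [-0.016 -0.001 -1.   ] F [-16.6   1.7  12.1] w 0.3 g 8.1 j [ 0.08  0.5  -0.31 -0.   -0.78 -1.65]
[0.56671697 4.35675465 0.02881741]
```

Request:
send_rows(series=[[[3, 0, 0], [0, 0, 0], 0], [[10, 0, 0], [0, 0, 0], 0], [[30, 0, 0], [0, 0, 0], 0], [[30, 0, 0], [0, 0, 0], 0], [[15, 0, -10], [0, 0, 0], 0], [[0, 0, -40], [0, 0, 0], 0], [[0, 0, -40], [0, 0, 0], 0], [[0, 0, -20], [0, 0, 0], 0]])

```text
clock: 33.45
position: [488.3, -116.6, 170.1]
ee_rot: [-0.001, 1.0, -0.001, 0.004]
contact_force: [1.9, -0.9, -0.3]
gripper_width: 0.3
grasp_force: 0.0
```

```bash
python3 - <<'E'
from h import *
import cv2
st()
f=lambda n:get_image(n)[:,:,::-1]
a=cv2.resize(f("top")[100:260,270:380],(400,582),interpolation=cv2.INTER_CUBIC)
b=cv2.resize(f("side")[170:270,170:310],(400,286),interpolation=cv2.INTER_CUBIC)
w=f("wrist");w=cv2.resize(w,(395,296))
cv2.imwrite("pics/f.png",np.hstack([a,np.vstack([b,cv2.resize(w,(400,296))])]))
for n in ("top",):
    c=camera_info(n)
    print("cab front top corners px(crop)",[(proj(c,[635,y,112])[0]-[270,100])*[400/110,582/160] for y in (-37,-197)])
E
```

```text
t 33.45 p [ 488.3 -116.6  170.1] x [-1.    -0.003 -0.008] z [ 0.008 -0.002 -1.   ] F [ 1.9 -0.9 -0.3] w 0.3 g 0.0 j [ 0.09  0.23 -0.39  0.   -0.95 -1.66]
cab front top corners px(crop) [array([ 94.42051919, 288.35839255]), array([292.72118186, 285.92994583])]
```

View pics/f.png

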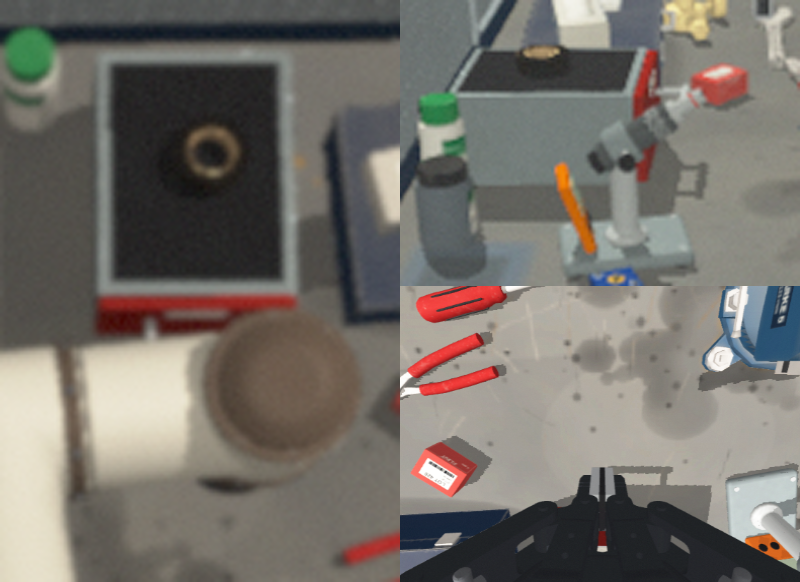

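The last picture shows the red panel flush with the cabinet front: in the top crop it starts at row ~297, directly below the cabinet edge, with no gap. The arm is clear of everything, and the tape, pliers, screwdriver and box haven't moved.

```bash
python3 -c "
from bench import job_done
print(job_done())"
```

```text
the job is handed in; nothing more can be done
None
```

The job is handed in after about 33 s: all three sides were pressed in order to the nose's hard stop and held for over a second each, and the block was set down in the drawer. The drawer was then pushed to its stop and looks flush; I did not see a separate click or check the block after shutting.

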